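# Show a bare soap over its dish with the tongs

## Task

The customer has picked the soap dish that stands nearer the front of the counter than the other two, which are on show at the back. Pick up the tongs, use them to take from the slatted rack the one bare soap whose shape matches that dish, and finish holding it still in the tongs over the middle of the dish, about 10 cm above the counter, for the customer to see. Bare soap must not be touched by the gripper or the arm, only by the tongs, and the other soaps, the dishes and the bell, bottle and calculator near them must stay where they are.

Things in the scene. Friction and masses are not known exactly. Their poses are not given: they have to be found in the camera images.
- tongs: Steel spring tongs, 165 mm from hinge pin to tips, 84 g, lying on their side on the counter, jaws open. Origin on the hinge pin at the underside; x runs along the middle line from pin to tips, y is the line along which the arms close, z is up along the pin. Each arm is an upright steel strip, 20 mm high. A spring holds them open; let go, they spring open again.
- tongs_grip (a point): Where to squeeze the tongs: on their middle line, 80 mm from the pin, 10 mm above their underside, axes as the tongs'. The arms are 52 mm wide over the outsides here when open, 33 mm on a soap. It takes about 4 N to start closing them, 8 N on a soap. Squeezed to 45 to 49 mm they can be carried with the jaws open; 20 to 40 N then holds a soap.
- tongs_tips (a point): Point midway between the tongs' two flat paddles, on the middle line, 152 mm from the pin, 10 mm above their underside; axes as the tongs'. The paddles reach from 138 to 165 mm from the pin and are 18 mm high. They stand 78 mm apart inside when open, about 2 mm less for each mm squeezed at the grip, and are parallel at 42 mm.
- tongs_left (a joint): How far each arm of the tongs is squeezed in from open, rad: 0 open, about 0.12 closed on a soap, 0.24 at the stop with the paddles together on nothing. Both arms always move alike.
- soap_rack: Low wooden rack of four slats, fixed, 102 mm (x) by 265 mm (y), top at 22 mm; origin at the middle of its underside, y along its length. The three soaps lie on it in a row along its length, about 85 mm apart, in any order. A tall post of the counter stands behind its left end and a tall soft bundle left of it.
- soap_round: Bare cream-coloured round soap, 44 mm across, 26 mm high, 40 g. Lies on the slatted rack, its x roughly straight away from the robot. Origin at the middle of its underside.
- soap_square: Bare cream-coloured square soap, 42 x 42 mm, 26 mm high, 45 g. Lies on the slatted rack, its x roughly straight away from the robot. Origin at the middle of its underside.
- soap_long: Bare cream-coloured oblong soap, 64 mm along its x by 38 mm along its y, 26 mm high, 60 g; to be gripped across its 38 mm. Lies on the slatted rack, its x roughly straight away from the robot. Origin at the middle of its underside.
- dish_round: White glazed round soap dish, 66 mm across the rim, recess 56 mm across, 16 mm high, loose. Origin at the middle of its underside. One of the three dishes stands nearer the robot (x 0.64 to 0.71), right of the rack or behind its right end; the other two stand farther back (x about 0.79).
- dish_square: White glazed square soap dish, 64 x 64 mm, recess 54 x 54 mm, 16 mm high, loose. Origin at the middle of its underside. One of the three dishes stands nearer the robot (x 0.64 to 0.71), right of the rack or behind its right end; the other two stand farther back (x about 0.79).
- dish_long: White glazed oblong soap dish, 84 mm along its x by 58 mm along its y, recess 74 x 48 mm, 16 mm high, loose. Origin at the middle of its underside. One of the three dishes stands nearer the robot (x 0.64 to 0.71), right of the rack or behind its right end; the other two stand farther back (x about 0.79).
- bell: Counter bell, 70 mm across, 54 mm high, behind the work. A bystander; origin at the middle of its underside.
- sample: Small bottle with a cap, 36 mm across, 106 mm high, behind the rack. A bystander; origin at the middle of its underside.
- calc: Calculator, 118 x 68 x 15 mm, at the right, behind a crate of paper bags that stands on the counter just right of the tongs and is 230 mm high. A bystander; origin at the middle of its underside.
There are look-alikes about, which are no part of the job. What is shaped like the soap_round but black or yellow is not meant.

How it is judged:
By the outcome, as a careful person would: the job done as asked, in the order asked, and still so for the second after the job is handed in, while the arm keeps its last pose, push and grip.
It also fails if it takes over 48 s, if anything falls off the work surface, if the arm or the gripper's body presses on something with over 40 N, if the wrist force passes 120 N, or if a joint passes its speed limit or range.

## Robot

A 6-joint arm with a two-finger parallel gripper is mounted at the origin on a cart in front of the work surface, level with it; the furniture and walls round the work are solid. World frame = base frame: x ahead of the robot, y to its left, z up, the work surface at z = 0. Lengths are in m, angles in rad, forces in N, time in s.
With the tool pointing down it reaches from about 0.4 to 0.825 m from the base axis. Payload 7 kg.
Tool frame: the origin (TCP) lies at the very end of the fingers, on their centre line; the grasp point (between the pads) lies 19 mm behind it (tcp_to_grasp is the distance from the TCP to the grasp point, in m); x points along the fingers, z is the direction in which the jaws open and shut, and the axes are right-handed (so a half turn about x gives the same grasp; the last joint's range is limited). The gripper opens to 88 mm and grips with 3 to 60 N. Pads are 19 mm wide; open, the fingers measure 130 mm over their backs; the gripper's body (78 mm by 193 mm) begins 47 mm behind the grasp point.
Start: joints at [1.43, 0.359, 0.012, 0, -1.224, -0.288], TCP at [0.281, 0.614, 0.227] pointing down, gripper open.
Joint ranges: [-3.07, 3.07], [-1.43, 2.12], [-1.02, 1.25], [-3.03, 1.67], [-3.05, -0], [-3.03, 3.03]. Speed limits (rad/s): [2.39, 2.39, 3.01, 3.14, 3.14, 3.14].

## Interface

Orientations are given as [roll, pitch, yaw] about the fixed x, y, z axes, in that order (R = Rz(yaw) Ry(pitch) Rx(roll)).
In Python, from station import get_state, grab_frame, job_done, tcp_to_grasp gives the robot as it stands. The module is installed in compiled form; this text tells all that it offers.
- The arm moves only by the shell command python3 -m crank 'ROWS' [FORCE]. ROWS is JSON, a list of rows, each a list of 7 numbers: the shift along the tool's x, y, z in m, then the turn, a rotation vector about the tool's x, y, z in rad, then the opening, from 0 (shut) to 1 (fully open). In form: [[x, y, z, wx, wy, wz, fingers], ...]. A call has 1 to 10 rows; each row is the pose to reach, as a shift and turn from the pose commanded when the call began, along the tool's axes at that moment; what a row does not reach only later rows make up. A row lasts 1/8 s, in which the tool goes at most 62.5 mm and 10.7 degrees, less where a joint would pass 70% of its speed; a pose out of reach is approached as far as the arm can. A call with a gripper value outside its range is refused whole. The fingers move at their own pace and stop on an object; FORCE is the grip in N (left out, the last holds). Time passes only in rows, so rows that repeat a pose let the fingers close. It gives the time, the measured TCP pose, the force and the opening at its end, in the units of the state.
- get_state(): the state, without advancing time (a new reading comes with each control period).
- grab_frame(name): name is "scene" or "top" or "wrist"; returns a dict with "pixels" (420x560x3 uint8, red, green, blue), "vfov" (degrees; the focal length in pixels is half the picture's height over the tangent of half this angle, whatever the lens; pixels are square), "cx", "cy" (the principal point, pixels), "extrinsics" (4x4, takes a point from world to camera coordinates). Camera axes: x right, y up, looking along -z (the intrinsics and any distortion apply to the point x, -y, -z); pixel columns grow to the right and rows downward; lengths in m; the calibration is good to about 2 mm. A picture is of the moment at which its call begins. There is no depth.
- job_done(): hands the job in, once; it reports no verdict.
The state is a dict: "t": time; "q": joint angles; "qd": joint speeds; "joint_efforts": joint torques, N m; "eef_pos": TCP position; "ee_rot": TCP orientation; "force": force on the tool from outside, world axes, zero at the start; "moment": the same for the moment, N m; "width": finger opening in m.
Only numpy, scipy, OpenCV 4.12 (cv2) and the standard library are available. Lean on these libraries where they do the work, as an engineer would, in place of code of your own. Each camera call takes 0.05 s, during which the arm holds its last target.

## Working session

There is one attempt and no reset: what is moved stays moved. The work goes in short steps, Python scripts to look and compute and a shell command to move; the robot and the scene stay as the last step left them, time stands still between calls to the robot, and variables do not carry over. Pictures are saved under pics/ and viewed, and the job is handed in when it is done.

```bash
mkdir -p pics
python3 - <<'E'
from station import *
import cv2
s=get_state();print(s, tcp_to_grasp)
for n in("scene","top","wrist"):
    f=grab_frame(n);cv2.imwrite(f"pics/{n}0.png",f["pixels"][:,:,::-1]);print(n,{k:v for k,v in f.items() if k!="pixels"})
E
```

```text
{'t': 0.0, 'q': array([ 1.43009639e+00,  3.59382706e-01,  1.10738782e-02, -3.46661419e-04,
       -1.22410865e+00, -2.88065301e-01]), 'qd': array([ 0.00043517, -0.00043305, -0.00015128,  0.0008339 , -0.00037277,
       -0.00137583]), 'joint_efforts': array([ 5.09600013e-04, -5.82728112e+01,  2.93059874e+01,  6.99730039e+00,
        6.95429437e-03, -1.84238720e-04]), 'eef_pos': array([0.28047423, 0.61343573, 0.22563256]), 'ee_rot': array([ 0.08971457,  1.56914273, -1.90996504]), 'force': array([ 0.66551506, -0.21302988, -0.95714579]), 'moment': array([ 0.00672022,  0.02518023, -0.03207615]), 'width': 0.08730040604447008} 0.0188
scene {'vfov': 46.14848932434415, 'cx': 279.70425997817136, 'cy': 204.9797865040712, 'extrinsics': array([[ 0.53219393,  0.84651516,  0.01347987, -0.44143529],
       [-0.65456497,  0.40131474,  0.64069585,  0.33542026],
       [ 0.53694908, -0.3497979 ,  0.76767644, -1.65534588],
       [ 0.        ,  0.        ,  0.        ,  1.        ]])}
top {'vfov': 57.73215099663966, 'cx': 275.70645558610204, 'cy': 207.15951569522662, 'extrinsics': array([[-0.00190837, -0.99993633,  0.01112144,  0.11336226],
       [ 0.99713657, -0.00106203,  0.07561435, -0.62433174],
       [-0.07559773,  0.0112339 ,  0.99707511, -0.9102574 ],
       [ 0.        ,  0.        ,  0.        ,  1.        ]])}
wrist {'vfov': 58.82640197583842, 'cx': 281.3669012673823, 'cy': 211.1070740366032, 'extrinsics': array([[-0.41534085, -0.90966472,  0.00143702,  0.67429269],
       [ 0.87071221, -0.39801199, -0.28887143,  0.03641643],
       [ 0.2633481 , -0.11872888,  0.95736682, -0.39236602],
       [ 0.        ,  0.        ,  0.        ,  1.        ]])}
```

View pics/scene0.png

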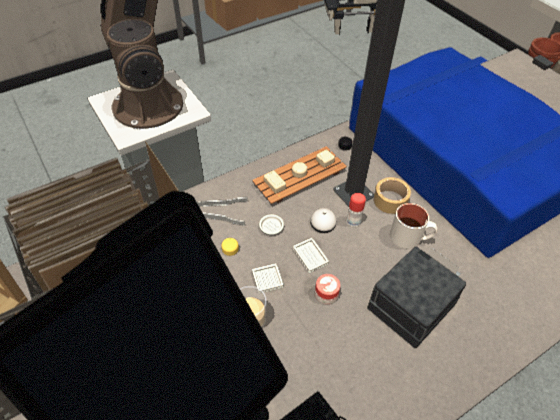

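View pics/top0.png

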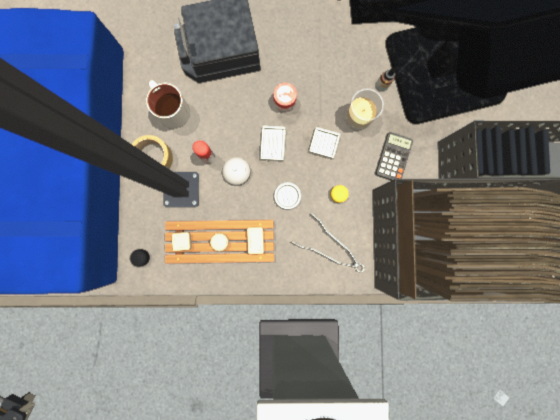

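View pics/wrist0.png

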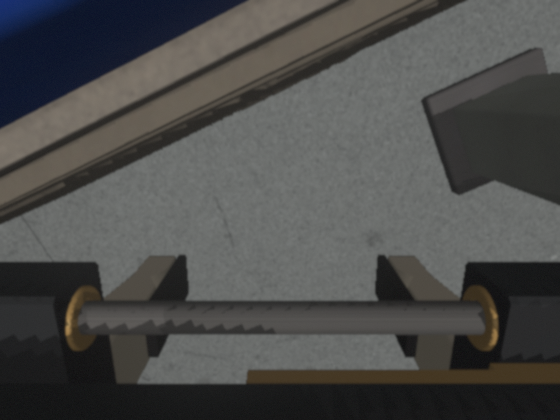

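The near dish, at top (287,196), is round, so the soap I want is the cream round one at top (219,242). These could be mistaken for it:
- the black puck (139,258)
- the yellow puck (340,194)
- the square soap (181,242)
- the long soap (255,241)

Next I'll measure positions and take a close crop.

```bash
cat > h.py <<'E'
import numpy as np,cv2
from station import *
def ray(f,u,v,z):
    E=f["extrinsics"];R=E[:3,:3];t=E[:3,3]
    fl=210/np.tan(np.radians(f["vfov"]/2))
    d=R.T@np.array([(u-f["cx"])/fl,-(v-f["cy"])/fl,-1]);c=-R.T@t
    return c+d*(z-c[2])/d[2]
def proj(f,p):
    E=f["extrinsics"];q=E[:3,:3]@np.array(p)+E[:3,3];fl=210/np.tan(np.radians(f["vfov"]/2))
    return np.array([f["cx"]+fl*q[0]/-q[2], f["cy"]-fl*q[1]/-q[2]])
E
python3 - <<'E'
from h import *
f=grab_frame("top");im=f["pixels"];g=grab_frame("scene")
for n,u,v,z in [("rack TL",165,222,.022),("rack TR",273,221,.022),("rack BL",166,262,.022),("rack BR",274,263,.022),("square",181,242,.048),("round",219,242,.048),("long",255,241,.048),("dish",287,196,.016),("pin",361,268,.02),("tipA",312,215,.02),("tipB",293,242,.02),("dL",273,143,.016),("dS",324,143,.016),("crateBL",377,297,.23),("crateTL",374,183,.23)]:
    print(n,ray(f,u,v,z).round(4), proj(g,ray(f,u,v,z)).round(0))
c=im[180:300,140:400][:,:,::-1];cv2.imwrite("pics/crop1.png",cv2.resize(c,None,fx=3,fy=3,interpolation=cv2.INTER_CUBIC))
E
```

```text
rack TL [0.5886 0.3823 0.022 ] [346. 165.]
rack TR [0.5906 0.1191 0.022 ] [270. 201.]
rack BL [0.4919 0.378  0.022 ] [326. 146.]
rack BR [0.4888 0.1168 0.022 ] [251. 178.]
square [0.5403 0.3365 0.048 ] [325. 155.]
round [0.5402 0.2469 0.048 ] [299. 166.]
long [0.5423 0.1619 0.048 ] [274. 178.]
dish [0.6527 0.0844 0.016 ] [271. 223.]
pin [ 0.476 -0.095  0.02 ] [182. 206.]
tipA [0.6053 0.0233 0.02  ] [243. 219.]
tipB [0.5394 0.0703 0.02  ] [246. 197.]
dL [0.7859 0.1188 0.016 ] [310. 252.]
dS [ 0.786  -0.0089  0.016 ] [267. 275.]
crateBL [ 0.4395 -0.075   0.23  ] [171. 138.]
crateTL [ 0.6551 -0.074   0.23  ] [212. 194.]
```

View pics/crop1.png

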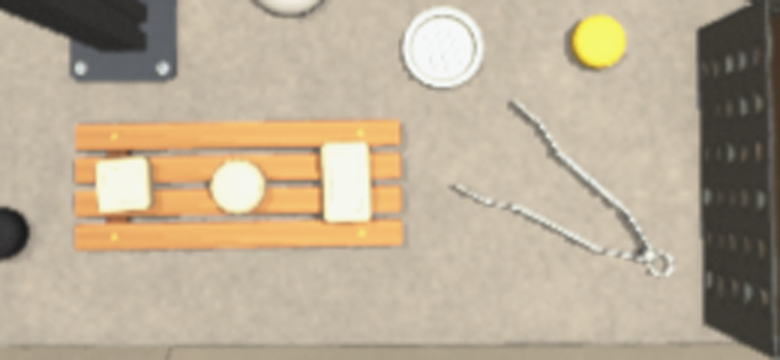

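```bash
cat >> h.py <<'E'
from scipy.spatial.transform import Rotation as Ro
def rot(s): return Ro.from_euler("xyz",s["ee_rot"]).as_matrix()
def target(zdir_deg): # tool x down, tool z (jaw line) at this world heading
    a=np.radians(zdir_deg);x=np.array([0,0,-1.]);z=np.array([np.cos(a),np.sin(a),0]);return np.c_[x,np.cross(z,x),z]
def plan(pos,zdeg):
    s=get_state();R=rot(s);d=R.T@(np.array(pos)-s["eef_pos"]);w=Ro.from_matrix(R.T@target(zdeg)).as_rotvec()
    print("t",round(s["t"],2),"now",s["eef_pos"].round(4),"zhead",np.degrees(np.arctan2(R[1,2],R[0,2])).round(1),"xax",R[:,0].round(3),"F",s["force"].round(1),"w",round(s["width"],4))
    print("shift",d.round(4),"turn",w.round(4),"rows~",max(np.linalg.norm(d)/.0625,np.degrees(np.linalg.norm(w))/10.7).round(1))
E
python3 - <<'E'
from h import *
f=grab_frame("top");g=grab_frame("scene")
print(rot(get_state()).round(3))
for n,u,v,z in [("crate foot",373,190,0),("crate foot",376,297,0),("crate top",398,183,.23),("crate top",412,297,.23),("pin",360,268,.02),("tA",311.2,214.2,.02),("tB",290.8,242,.02),("bundle",118,290,.1),("post",180,190,0)]:
    print(n,ray(f,u,v,z).round(4))
for z in(-34.5,145.5):plan([.42,.12,.23],z)
# blobs
im=cv2.cvtColor(f["pixels"],cv2.COLOR_RGB2HSV)
m=cv2.inRange(im,(15,15,200),(32,110,255));m[:222]=0;m[265:]=0;m[:,276:]=0;m[:,:160]=0
n,l,st,c=cv2.connectedComponentsWithStats(m)
for i in range(1,n):
  if st[i][4]>100: print(st[i],c[i].round(1),ray(f,*c[i],.044).round(4))
E
```

```text
[[-0.     0.909 -0.416]
 [-0.    -0.416 -0.909]
 [-1.     0.     0.   ]]
crate foot [ 0.6695 -0.1337  0.    ]
crate foot [ 0.4031 -0.1355  0.    ]
crate top [ 0.6551 -0.1203  0.23  ]
crate top [ 0.4393 -0.141   0.23  ]
pin [ 0.476  -0.0925  0.02  ]
tA [0.6073 0.0252 0.02  ]
tB [0.5394 0.0757 0.02  ]
bundle [0.4362 0.4607 0.1   ]
post [0.6697 0.3525 0.    ]
t 0.35 now [0.2806 0.6138 0.2263] zhead -114.6 xax [-0. -0. -1.] F [0.2 0.6 0.4] w 0.0875
shift [-0.0035  0.3321  0.3911] turn [-1.3975e+00  3.0000e-04  2.0000e-04] rows~ 8.2
t 0.35 now [0.2806 0.6138 0.2263] zhead -114.6 xax [-0. -0. -1.] F [0.2 0.6 0.4] w 0.0875
shift [-0.0035  0.3321  0.3911] turn [ 1.7441e+00  2.0000e-04 -4.0000e-04] rows~ 9.3
[247 227  17  27 183] [254.4 239.3] [0.5464 0.1634 0.044 ]
[164 232  26  19 214] [179.8 241.1] [0.5425 0.3404 0.044 ]
[210 233  19  18 173] [218.3 241.7] [0.5407 0.2492 0.044 ]
```

```bash
python3 -m crank '[[0,0.332,0.391,1.744,0,0,1],[0,0.332,0.391,1.744,0,0,1],[0,0.332,0.391,1.744,0,0,1],[0,0.332,0.391,1.744,0,0,1],[0,0.332,0.391,1.744,0,0,1],[0,0.332,0.391,1.744,0,0,1],[0,0.332,0.391,1.744,0,0,1],[0,0.332,0.391,1.744,0,0,1],[0,0.332,0.391,1.744,0,0,1],[0,0.332,0.391,1.744,0,0,1]]' 10
python3 -c "
from h import *
print(get_state()['q'].round(2));plan([.524,-.025,.14],145)"
```

```text
t: 1.6
eef_pos: [0.4202, 0.1188, 0.2268]
ee_rot: [-1.793, 1.57, 0.741]
force: [0.9, 0.6, -0.0]
width: 0.0874
[ 0.73 -0.05 -0.48 -0.   -1.14 -1.34]
t 1.6 now [0.4202 0.1188 0.2268] zhead 145.1 xax [ 0.001  0.    -1.   ] F [ 0.9  0.6 -0. ] w 0.0874
shift [ 0.0868  0.0587 -0.1673] turn [ 0.0024 -0.0002  0.0007] rows~ 3.2
```

```bash
python3 -m crank '[[0.087,0.059,-0.167,0,0,0,1],[0.087,0.059,-0.167,0,0,0,1],[0.087,0.059,-0.167,0,0,0,1],[0.087,0.059,-0.167,0,0,0,1],[0.087,0.059,-0.167,0,0,0,1]]'
python3 - <<'E'
from h import *
plan([.524,-.025,.14],145)
f=grab_frame("wrist");cv2.imwrite("pics/w1.png",f["pixels"][:,:,::-1])
h=grab_frame("top");cv2.imwrite("pics/t1.png",h["pixels"][:,:,::-1])
for p in [(.476,-.0925,.02),(.6073,.0252,.02),(.5394,.0757,.02)]: print(proj(f,p).round(0))
E
```

```text
t: 2.22
eef_pos: [0.5241, -0.0236, 0.1391]
ee_rot: [0.931, 1.57, -2.815]
force: [-0.1, 0.4, 0.3]
width: 0.0879
t 2.23 now [ 0.5241 -0.0236  0.1391] zhead 145.4 xax [-0.001 -0.    -1.   ] F [-0.1  0.4  0.3] w 0.0879
shift [-0.0009  0.0013 -0.0007] turn [ 0.0071  0.0007 -0.0009] rows~ 0.0
[282.  90.]
[233. 304.]
[333. 307.]
```

View pics/w1.png

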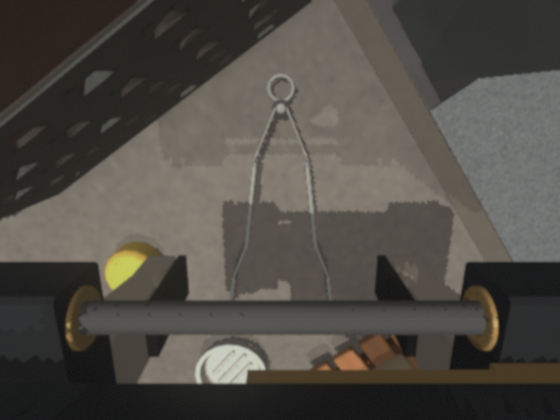

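The wrist view shows the tongs centred and lined up with the jaws: pin at (281,108), arms leaving the view at (233,297) and (330,297). The ring at (281,87) lies behind the pin, so I'd mistaken it for the pin. I'll recompute the grip point from this view.

Run:
```python
from h import *
f=grab_frame("wrist")
p=ray(f,281,108,.02);a=ray(f,233,297,.02);b=ray(f,330,297,.02)
# elbows
e1=ray(f,255,158,.02);e2=ray(f,307,158,.02)
print(p,a,b,(a+b)/2-p,np.linalg.norm((a+b)/2-p),np.linalg.norm(a-b))
d=(a+b)/2-p;print(np.degrees(np.arctan2(d[1],d[0])))
u=d/np.linalg.norm(d);g=p+.08*u;print("grip",g)
s=get_state();print("grip in tool axes offset",rot(s).T@(g-s["eef_pos"]))
plan([g[0],g[1],.0045],145)
t=np.array([.5733,.0505,.02]);print("tip-from top: pin dist",np.linalg.norm(t-p))
```

```text
[ 0.48385848 -0.08144614  0.02      ] [0.60420607 0.02242694 0.02      ] [0.5366935 0.0686626 0.02     ] [0.0865913  0.12699091 0.        ] 0.15370343640978923 0.08182715114027257
55.711093582231435
grip [ 0.52892777 -0.01534955  0.02      ]
grip in tool axes offset [ 1.20591291e-01 -7.95142670e-03  5.00208197e-05]
t 2.38 now [ 0.5243 -0.022   0.1406] zhead 145.6 xax [ 0.002  0.001 -1.   ] F [-0.1  0.9  0.1] w 0.0876
shift [ 1.361e-01 -7.900e-03  1.000e-04] turn [ 0.0101 -0.001   0.0013] rows~ 2.2
tip-from top: pin dist 0.15940379476785127
```

```bash
python3 -m crank '[[0.06,-0.008,0,0,0,0,1],[0.11,-0.008,0,0,0,0,1],[0.13,-0.008,0,0,0,0,1],[0.135,-0.008,0,0,0,0,1],[0.135,-0.008,0,0,0,0,1],[0.135,-0.008,0,0,0,0,1]]' 10
python3 -c "
from h import *
plan([.529,-.0154,.004],145.5)
f=grab_frame('wrist');cv2.imwrite('pics/w2.png',f['pixels'][:,:,::-1])"
```

```text
t: 3.12
eef_pos: [0.5298, -0.0158, 0.0061]
ee_rot: [-2.253, 1.568, 0.287]
force: [0.7, -0.3, 0.4]
width: 0.0876
t 3.12 now [ 0.5298 -0.0158  0.0061] zhead 145.5 xax [ 0.003  0.001 -1.   ] F [ 0.7 -0.3  0.4] w 0.0876
shift [0.0021 0.0001 0.0009] turn [ 0.0008 -0.0017  0.0021] rows~ 0.0
```

View pics/w2.png

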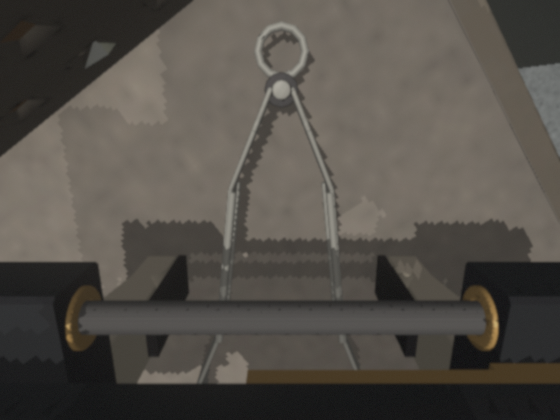

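```bash
python3 -m crank '[[0.003,0,0,0,0,0,0.7],[0.003,0,0,0,0,0,0.53],[0.003,0,0,0,0,0,0.53],[0.003,0,0,0,0,0,0.53],[0.003,0,0,0,0,0,0.53],[0.003,0,0,0,0,0,0.53]]' 20
python3 -c "
from h import *
plan([.529,-.0154,.12],145.5)
f=grab_frame('wrist');cv2.imwrite('pics/w3.png',f['pixels'][:,:,::-1])"
```

```text
t: 3.92
eef_pos: [0.5288, -0.0164, 0.0016]
ee_rot: [-2.268, 1.571, 0.271]
force: [-0.2, -0.0, 0.7]
width: 0.0462
t 3.92 now [ 0.5288 -0.0164  0.0016] zhead 145.5 xax [ 0.  0. -1.] F [-0.2 -0.   0.7] w 0.0462
shift [-0.1184 -0.0009  0.0004] turn [ 0.0001 -0.0001  0.0001] rows~ 1.9
```

View pics/w3.png

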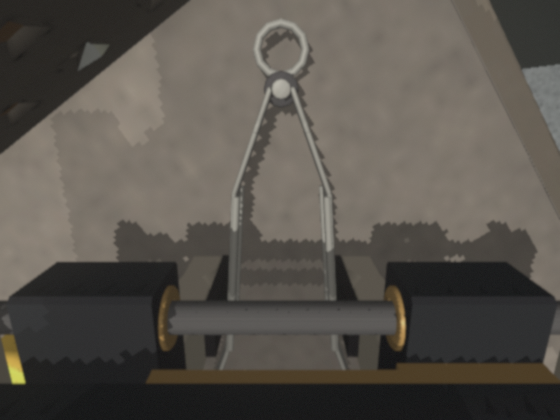

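```bash
python3 -m crank '[[-0.005,0,0,0,0,0,0.53],[-0.02,0,0,0,0,0,0.53],[-0.05,0,0,0,0,0,0.53],[-0.08,0,0,0,0,0,0.53],[-0.11,0,0,0,0,0,0.53],[-0.13,0,0,0,0,0,0.53],[-0.13,0,0,0,0,0,0.53]]'
python3 -c "
from h import *
plan([.467,.248,.13],90)
f=grab_frame('wrist');cv2.imwrite('pics/w4.png',f['pixels'][:,:,::-1])
f=grab_frame('scene');cv2.imwrite('pics/s4.png',cv2.resize(f['pixels'][100:310,150:430,::-1],None,fx=2.8,fy=2.8,interpolation=2))"
```

```text
t: 4.85
eef_pos: [0.5299, -0.0161, 0.1342]
ee_rot: [-2.262, 1.566, 0.278]
force: [0.3, 0.3, -0.4]
width: 0.0467
t 4.85 now [ 0.5299 -0.0161  0.1342] zhead 145.5 xax [ 0.004  0.001 -1.   ] F [ 0.3  0.3 -0.4] w 0.0467
shift [ 0.0042 -0.1821  0.2014] turn [ 0.969  -0.001   0.0046] rows~ 5.2
```

View pics/w4.png

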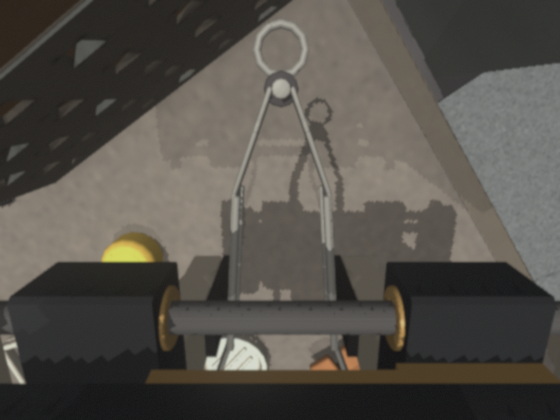

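View pics/s4.png

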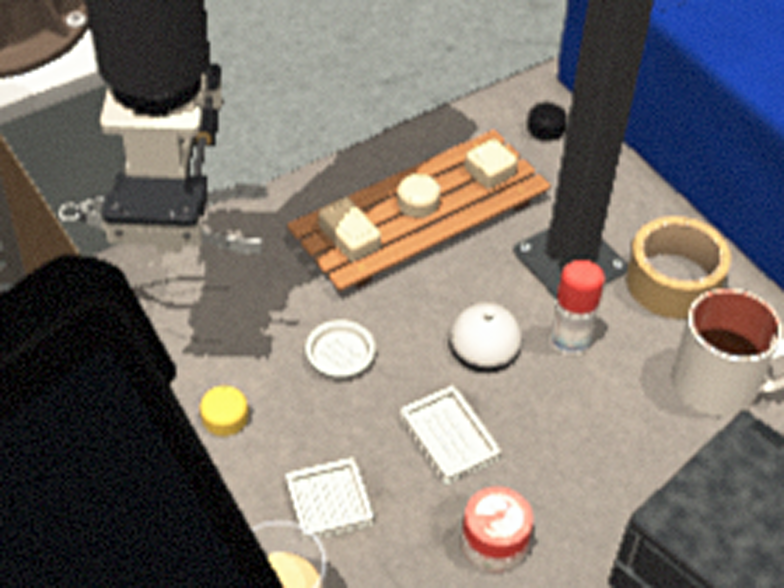

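```bash
python3 -m crank '[[0.004,-0.04,0.04,0.18,0,0.004,0.53],[0.004,-0.08,0.08,0.36,0,0.004,0.53],[0.004,-0.11,0.12,0.54,0,0.004,0.53],[0.004,-0.14,0.16,0.72,0,0.004,0.53],[0.004,-0.165,0.185,0.86,0,0.004,0.53],[0.004,-0.18,0.198,0.95,0,0.004,0.53],[0.004,-0.18,0.198,0.969,0,0.004,0.53],[0.004,-0.18,0.198,0.969,0,0.004,0.53],[0.004,-0.18,0.198,0.969,0,0.004,0.53]]'
python3 -c "
from h import *
plan([.4705,.247,.032],90)
f=grab_frame('top');cv2.imwrite('pics/t5.png',cv2.resize(f['pixels'][170:310,130:330,::-1],None,fx=4,fy=4,interpolation=2))
s=get_state();e=s['eef_pos']
for x in (.062,.07): print('tips exp', proj(f,[e[0]+x,e[1],e[2]]))
f=grab_frame('scene');cv2.imwrite('pics/s5.png',cv2.resize(f['pixels'][80:230,200:400,::-1],None,fx=4,fy=4,interpolation=2))"
```

```text
t: 6.08
eef_pos: [0.4675, 0.2432, 0.1273]
ee_rot: [2.104, 1.566, -2.608]
force: [-0.4, 0.4, -0.9]
width: 0.0464
t 6.08 now [0.4675 0.2432 0.1273] zhead 90.0 xax [-0.004 -0.002 -1.   ] F [-0.4  0.4 -0.9] w 0.0464
shift [ 0.0952 -0.0034  0.0041] turn [-0.0002 -0.0023 -0.0039] rows~ 1.5
tips exp [215.61425166 247.50320335]
tips exp [215.65142752 243.77274128]
```

View pics/t5.png

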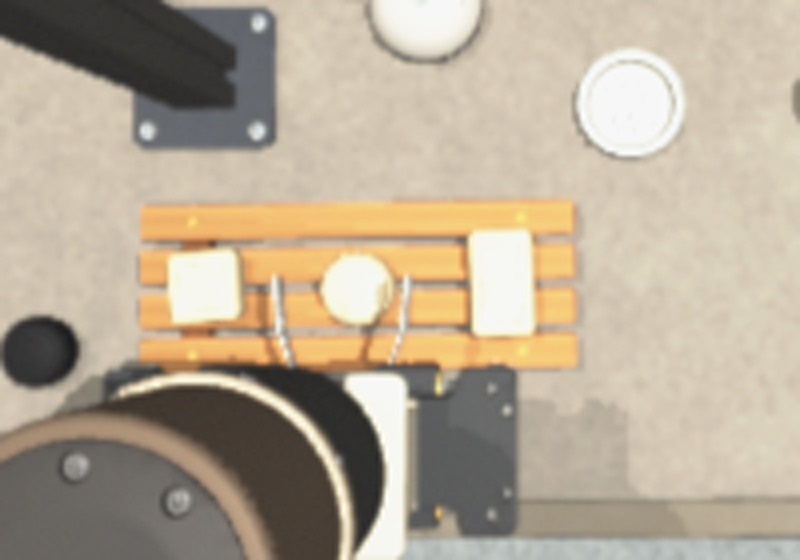

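View pics/s5.png

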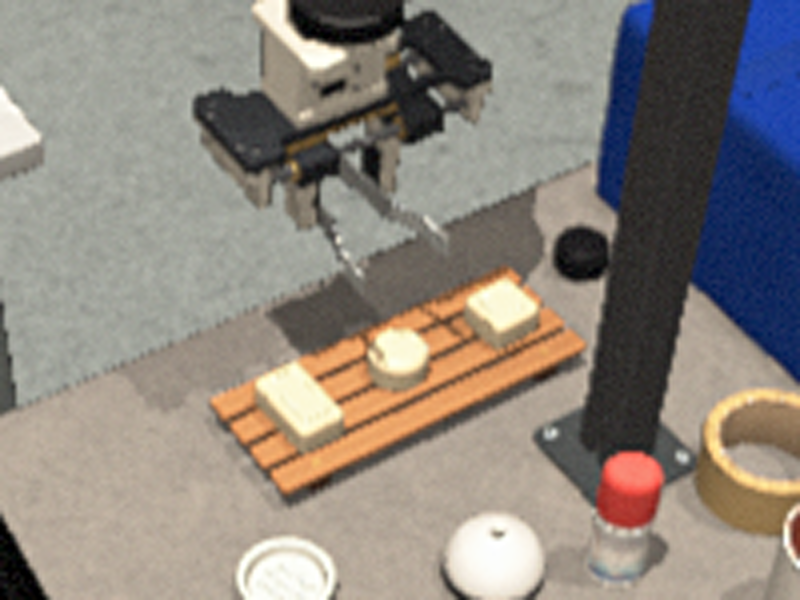

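Run:
```python
from h import *
f=grab_frame("top");g=grab_frame("scene")
s=get_state();e=s["eef_pos"]
c=lambda x,y:(130+(x+.5)/4-.5,170+(y+.5)/4-.5)
a=ray(f,*c(277,277),e[2]+.018);b=ray(f,*c(407,279),e[2]+.018);m=(a+b)/2
print("tcp",e.round(4),a,b,"mid",m,"ends-TCP",m-e,"gap",np.linalg.norm(a-b))
for n,x,y in [("round",357,289),("sq",205,286),("long",502,282)]: print(n,ray(f,*c(x,y),.047))
cs=lambda x,y:(200+(x+.5)/4-.5,80+(y+.5)/4-.5)
print("round scene",ray(g,*cs(400,348),.048), "tips scene",ray(g,*cs(361,277),e[2]-.002),ray(g,*cs(443,245),e[2]-.002))
```

```text
tcp [0.4677 0.2436 0.1276] [0.54829634 0.2759899  0.14561797] [0.54710828 0.20752462 0.14561797] mid [0.54770231 0.24175726 0.14561797] ends-TCP [ 0.08002726 -0.00184829  0.018     ] gap 0.0684755933314121
round [0.5404375  0.24735506 0.047     ]
sq [0.54238986 0.33706594 0.047     ]
long [0.54438977 0.1616284  0.047     ]
round scene [0.5428002  0.24693126 0.048     ] tips scene [0.53385246 0.21670325 0.12561797] [0.53663877 0.28276542 0.12561797]
```

```bash
python3 -m crank '[[0.01,-0.005,0.004,0,-0.002,-0.004,0.53],[0.04,-0.005,0.004,0,-0.002,-0.004,0.53],[0.06,-0.005,0.004,0,-0.002,-0.004,0.53],[0.08,-0.005,0.004,0,-0.002,-0.004,0.53],[0.09,-0.005,0.004,0,-0.002,-0.004,0.53],[0.097,-0.005,0.004,0,-0.002,-0.004,0.53],[0.097,-0.005,0.004,0,-0.002,-0.004,0.53],[0.097,-0.005,0.004,0,-0.002,-0.004,0.53]]'
python3 -c "
from h import *
plan([.473,.248,.029],90)
f=grab_frame('top');cv2.imwrite('pics/t6.png',cv2.resize(f['pixels'][170:310,130:330,::-1],None,fx=4,fy=4,interpolation=2))
f=grab_frame('scene');cv2.imwrite('pics/s6.png',cv2.resize(f['pixels'][80:230,200:400,::-1],None,fx=4,fy=4,interpolation=2))"
```

```text
t: 7.28
eef_pos: [0.4726, 0.2483, 0.0311]
ee_rot: [-0.973, 1.569, 0.598]
force: [-0.1, -1.1, -0.0]
width: 0.0465
t 7.28 now [0.4726 0.2483 0.0311] zhead 90.0 xax [ 0.001  0.001 -1.   ] F [-0.1 -1.1 -0. ] w 0.0465
shift [ 0.0021 -0.0004 -0.0003] turn [-0.0001  0.0009  0.0014] rows~ 0.0
```

View pics/t6.png

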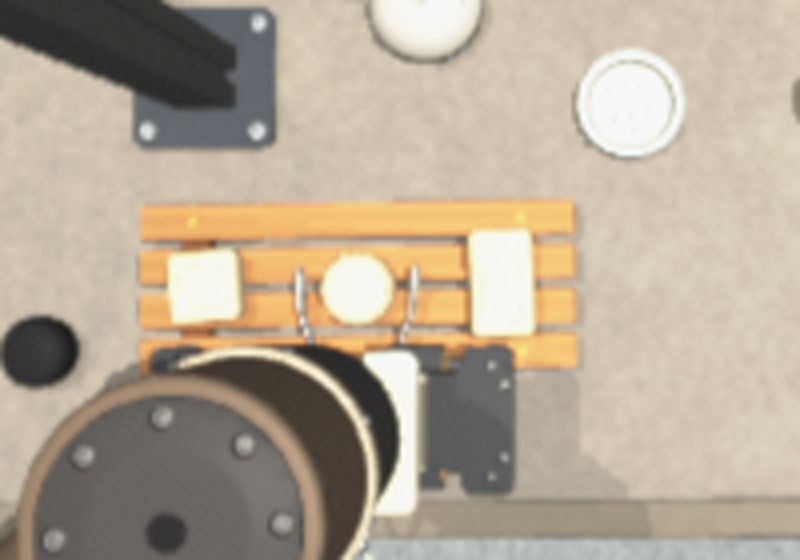

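View pics/s6.png

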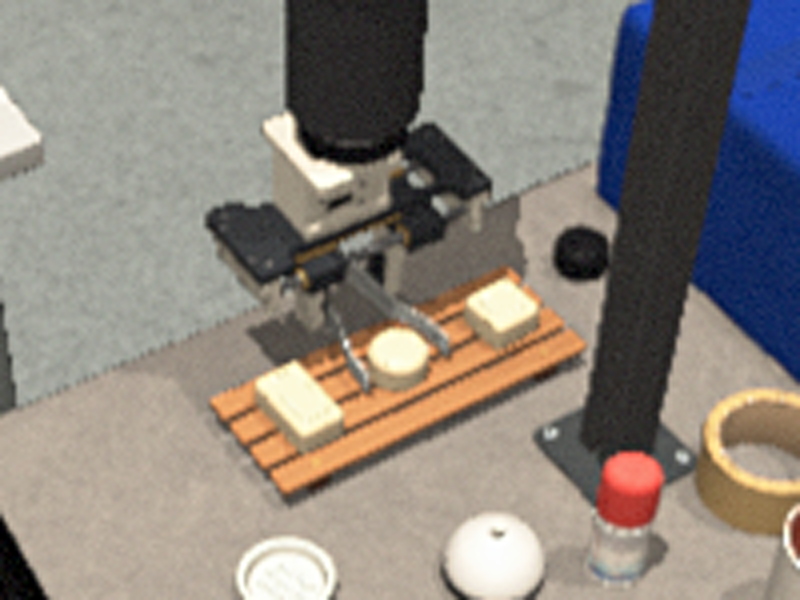

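Paddles straddle the round soap: tips at crop (299,268) and (414,268), soap centre (357,289). It is centred, so I'll lower 2 mm and squeeze.

```bash
python3 -m crank '[[0.002,0,0,0,0,0,0.48],[0.002,0,0,0,0,0,0.43],[0.002,0,0,0,0,0,0.39],[0.002,0,0,0,0,0,0.35],[0.002,0,0,0,0,0,0.3],[0.002,0,0,0,0,0,0.25],[0.002,0,0,0,0,0,0.2],[0.002,0,0,0,0,0,0.2]]' 30
python3 -c "
from h import *
plan([.473,.248,.13],90)
f=grab_frame('top');cv2.imwrite('pics/t7.png',cv2.resize(f['pixels'][170:310,130:330,::-1],None,fx=4,fy=4,interpolation=2))"
```

```text
t: 8.38
eef_pos: [0.4722, 0.2479, 0.0286]
ee_rot: [-1.186, 1.57, 0.384]
force: [-0.1, 0.2, 0.2]
width: 0.0338
t 8.38 now [0.4722 0.2479 0.0286] zhead 90.0 xax [ 0.001  0.    -1.   ] F [-0.1  0.2  0.2] w 0.0338
shift [-1.014e-01 -8.000e-04  1.000e-04] turn [-0.0002  0.0003  0.0006] rows~ 1.6
```

View pics/t7.png

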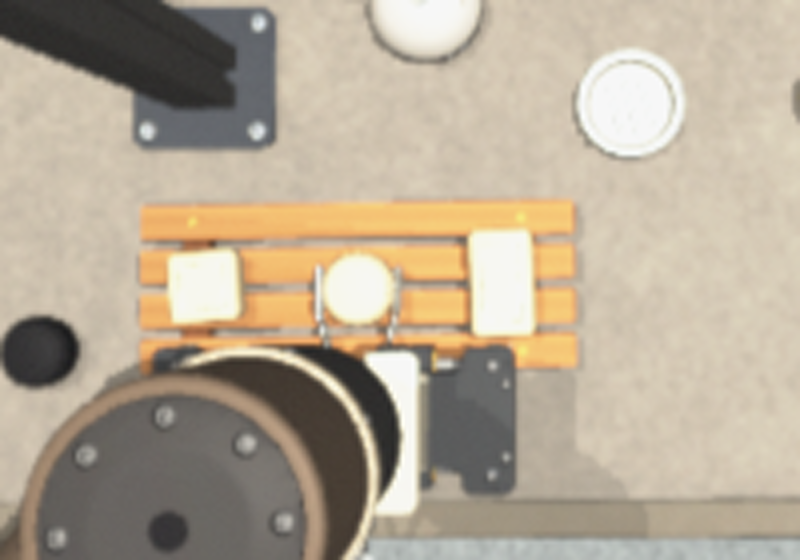

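```bash
python3 -m crank '[[-0.003,0,0,0,0,0,0.2],[-0.01,0,0,0,0,0,0.2],[-0.025,0,0,0,0,0,0.2],[-0.045,0,0,0,0,0,0.2],[-0.06,0,0,0,0,0,0.2],[-0.07,0,0,0,0,0,0.2],[-0.073,0,0,0,0,0,0.2],[-0.073,0,0,0,0,0,0.2]]' 30
python3 - <<'E'
from h import *
f=grab_frame('top');cv2.imwrite('pics/t8.png',cv2.resize(f['pixels'][170:310,130:330,::-1],None,fx=4,fy=4,interpolation=2))
g=grab_frame('scene');cv2.imwrite('pics/s8.png',cv2.resize(g['pixels'][80:230,200:400,::-1],None,fx=4,fy=4,interpolation=2))
c=lambda x,y:(130+(x+.5)/4-.5,170+(y+.5)/4-.5)
print("dish rim",ray(f,*c(630,102),.016),get_state()["width"],get_state()["eef_pos"])
E
```

```text
t: 9.43
eef_pos: [0.472, 0.2478, 0.1014]
ee_rot: [-1.174, 1.57, 0.396]
force: [-0.0, -0.5, -1.4]
width: 0.0337
dish rim [0.65487248 0.08403424 0.016     ] 0.03342540630413522 [0.47183704 0.24760093 0.10093111]
```

View pics/t8.png

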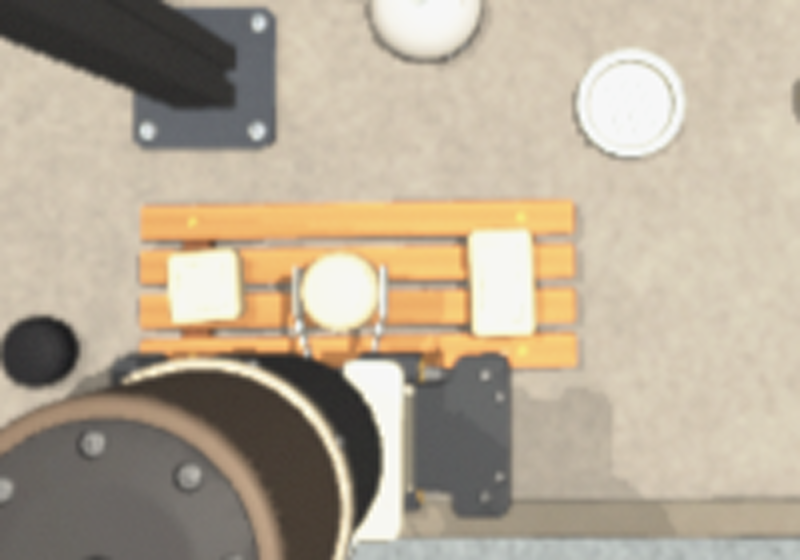

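View pics/s8.png

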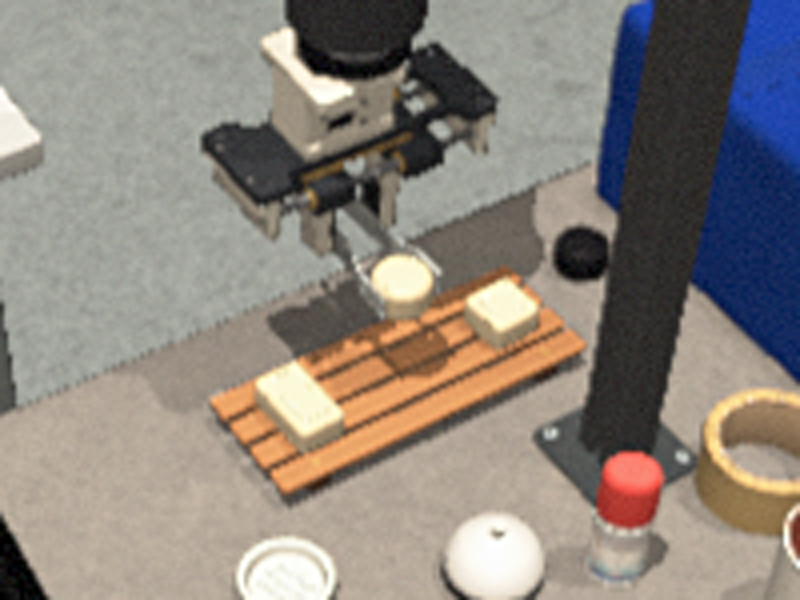

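```bash
python3 -m crank '[[0,-0.01,-0.015,0,0,0,0.2],[0,-0.03,-0.045,0,0,0,0.2],[0,-0.055,-0.08,0,0,0,0.2],[0,-0.08,-0.115,0,0,0,0.2],[0,-0.1,-0.145,0,0,0,0.2],[0,-0.11,-0.158,0,0,0,0.2],[0,-0.113,-0.163,0,0,0,0.2],[0,-0.113,-0.163,0,0,0,0.2],[0,-0.113,-0.163,0,0,0,0.2]]' 30
python3 - <<'E'
from h import *
plan([.585,.085,.101],90)
f=grab_frame('top');cv2.imwrite('pics/t9.png',cv2.resize(f['pixels'][120:280,180:380,::-1],None,fx=4,fy=4,interpolation=2)[:600])
g=grab_frame('scene');cv2.imwrite('pics/s9.png',cv2.resize(g['pixels'][140:290,200:400,::-1],None,fx=4,fy=4,interpolation=2))
E
```

```text
t: 10.65
eef_pos: [0.5847, 0.0856, 0.1016]
ee_rot: [-1.093, 1.57, 0.479]
force: [0.2, 0.3, -0.5]
width: 0.0336
t 10.65 now [0.5847 0.0856 0.1016] zhead 90.0 xax [ 0.001  0.    -1.   ] F [ 0.2  0.3 -0.5] w 0.0336
shift [ 0.0006 -0.0003 -0.0006] turn [0.0008 0.0003 0.0005] rows~ 0.0
```

View pics/t9.png

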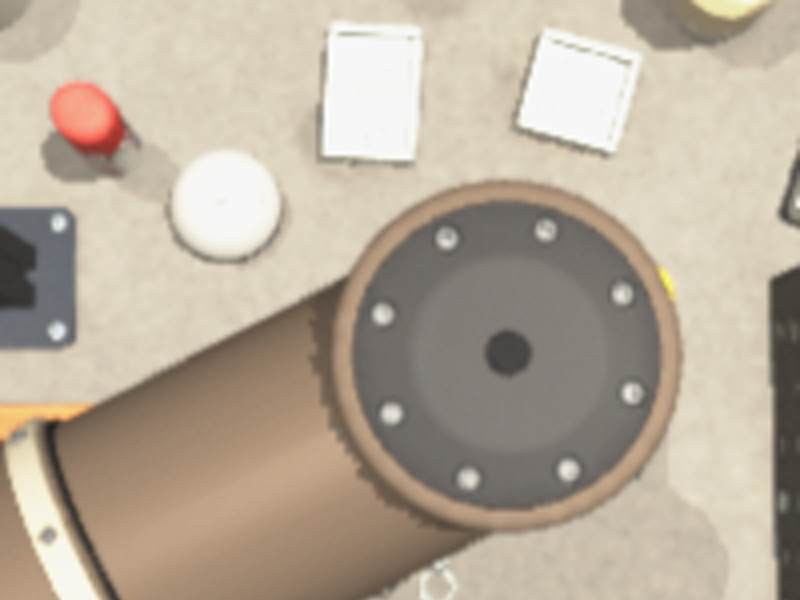

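View pics/s9.png

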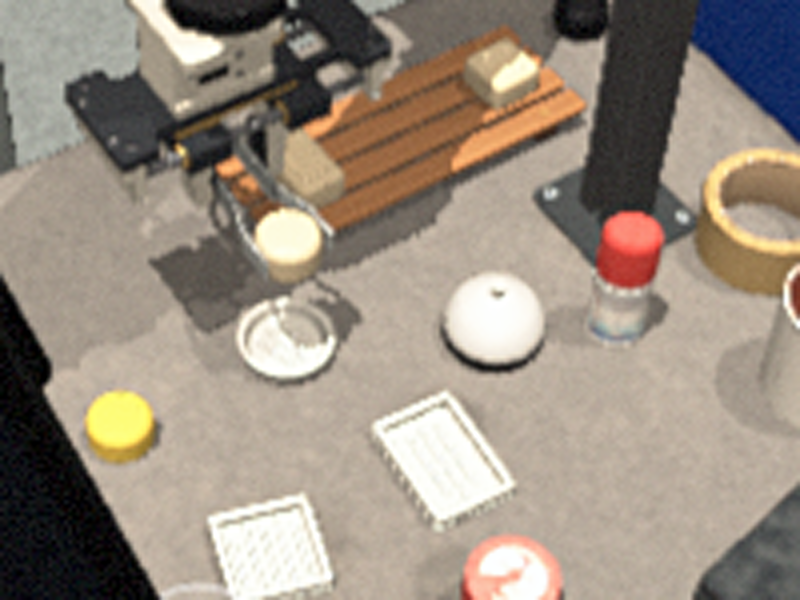

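Run:
```python
from h import *
g=grab_frame("scene");c=lambda x,y:(200+(x+.5)/4-.5,140+(y+.5)/4-.5)
print("soap top",ray(g,*c(289,236),.120),"dish",ray(g,*c(287,337),.016))
for z in(.1,.11,.12,.13): print(z,ray(g,*c(289,236),z))
f=grab_frame("wrist");cv2.imwrite('pics/w9.png',f["pixels"][:,:,::-1])
```

```text
soap top [0.65664939 0.08347318 0.12      ] dish [0.65594883 0.08248989 0.016     ]
0.1 [0.64206758 0.09246509 0.1       ]
0.11 [0.64935849 0.08796913 0.11      ]
0.12 [0.65664939 0.08347318 0.12      ]
0.13 [0.6639403  0.07897722 0.13      ]
```

View pics/w9.png

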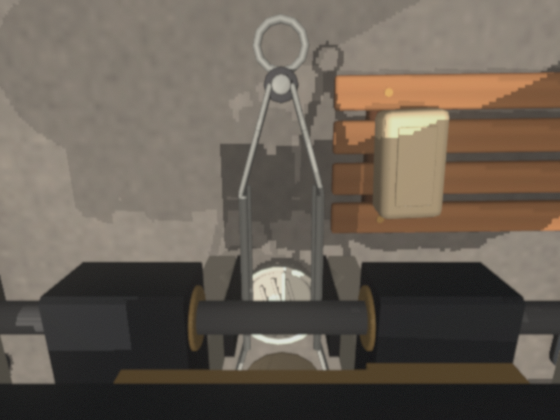

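The soap is within about 1 mm of the dish centre, with its underside at about 0.095 m. I'll hold for a moment, check that it stays still, then hand in.

```bash
python3 -m crank '[[0,0,0,0,0,0,0.2],[0,0,0,0,0,0,0.2],[0,0,0,0,0,0,0.2],[0,0,0,0,0,0,0.2],[0,0,0,0,0,0,0.2],[0,0,0,0,0,0,0.2]]' 30
python3 - <<'E'
from h import *
g=grab_frame('scene');cv2.imwrite('pics/s10.png',cv2.resize(g['pixels'][140:290,200:400,::-1],None,fx=4,fy=4,interpolation=2))
s=get_state();print(s["width"],s["eef_pos"],abs(s["qd"]).max())
old=cv2.imread('pics/s9.png').astype(int);new=cv2.imread('pics/s10.png').astype(int);print("diff",abs(old-new).mean(),(abs(old-new).max(2)>60).sum())
E
```

```text
t: 11.6
eef_pos: [0.5851, 0.0849, 0.1016]
ee_rot: [-1.247, 1.57, 0.323]
force: [-0.1, 0.1, -1.1]
width: 0.0338
0.03313572661530325 [0.58512984 0.08485815 0.1015902 ] 0.0013259481447704267
diff 3.147508333333333 356
```

View pics/s10.png

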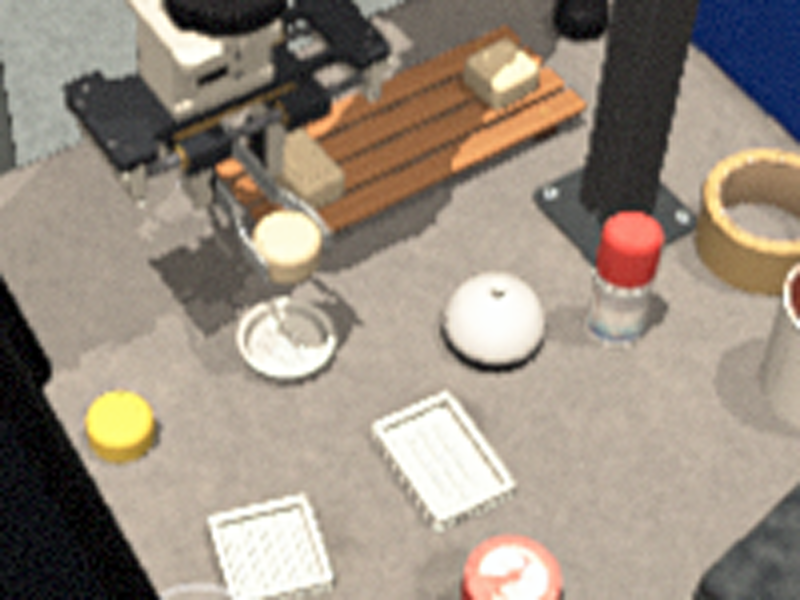

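```bash
python3 -c "
from station import *
print(job_done())"
```

```text
the job is handed in; nothing more can be done
None
```

The customer's dish is the round one, so I picked up the tongs, took the round cream soap from the middle of the rack with them, and handed the job in at about 11.7 s. The tongs are holding the soap still over that dish.

- **Position:** in the last measurement from the scene camera, the soap's centre was about 1 mm from the dish centre. Its underside is at about 0.095 m and its middle at about 0.108 m, estimated from how far I lifted it.
- **Steadiness:** over the roughly 0.9 s hold before handing in, the squeeze stayed at 33–34 mm with a 30 N grip. The joints were essentially still, and I saw no drift in the pictures.
- **Contact:** only the tongs touched the soap, and the force readings after each move were about 1 N. The other soaps, dishes, bell and bottle look unmoved in the pictures. The calculator was mostly out of view at the end, but the arm stayed clear of it.

**Checks that disagreed or failed:**
- I first mistook the ring at the end of the tongs for the hinge pin. I corrected this with the wrist camera before gripping.
- My rough estimates of the tongs' length came out up to 8 mm off the given size. I set the final alignment from the top picture of the paddles around the soap.
- At the end the arm hid the dish from the top camera, so the final position rests on the scene camera, with the wrist view agreeing roughly.

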